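# Seat a bearing cover crosswise on its cap nuts

## Task

One of the two square bearing housings still has its cover standing proud on four raised push-on cap nuts. Press these four cap nuts straight down, each fully home, in crosswise order so that the cover seats evenly: after the first cap do the one diagonally opposite, and only then the other two.

Things in the scene. Friction and masses are not known exactly. Their poses are not given: they have to be found in the camera images.
- cap_1_top (a point): Centre of the top face of cap nut 1: dark steel push-on cap, upright, 24 mm wide (30 mm flange at its foot), 26 mm high, on a stud near a corner of the unfinished housing's cover. It slides only straight down: top 95.5 mm above the bench when raised, 81.5 mm fully home (14 mm travel, rigid stop). It resists with 8 to 16 N and stays where it is left. Diagonally opposite cap 3.
- cap_2_top (a point): Centre of the top face of cap nut 2, same as cap 1; diagonally opposite cap 4. The caps 1, 2, 3, 4 stand in this order round the cover on a 64 mm square (91 mm along the diagonal).
- cap_3_top (a point): Centre of the top face of cap nut 3, same as cap 1; diagonally opposite cap 1. The square aluminium cover, 90 mm wide and 10 mm thick, rests on inner springs: its face is 69 mm above the bench when raised, 55 mm when seated, with a 6 mm high, 36 mm wide boss in the middle. It tips while only one cap is down.
- cap_4_top (a point): Centre of the top face of cap nut 4, same as cap 1; diagonally opposite cap 2. The grey housing is fixed to the bench, 104 mm square at the foot, 45 mm high without the cover. The finished housing, about 0.35 m away to the right, looks the same but its cover and caps are already down.

How it is judged:
By the outcome, as a careful person would: the job done as asked, in the order asked, and still so for the second after the job is handed in, with the robot touching nothing.
It also fails if it takes over 35 s, if anything falls off the work surface, if the arm or the gripper's body presses on something with over 40 N, if the wrist force passes 120 N, or if a joint passes its speed limit or range.

## Robot

A 7-joint arm with a two-finger parallel gripper is mounted at the origin on the work surface; the furniture and walls round the work are solid. World frame = base frame: x ahead of the robot, y to its left, z up, the work surface at z = 0. Lengths are in m, angles in rad, forces in N, time in s.
With the tool pointing down it reaches from about 0.4 to 0.85 m from the base axis. Payload 4.5 kg.
Tool frame: the origin (TCP) lies on the centre line of the jaws, within the pads' length; the fingertips stand 11 mm ahead of it and the grasp point (between the pads) lies 8 mm behind it; z points along the fingers, y is the line along which they close (so a half turn about z gives the same grasp; the last joint's range is limited). The gripper opens to 88 mm and grips with 3 to 60 N. Pads are 18 mm wide; open, the fingers measure 123 mm over their backs; the gripper's body (75 mm by 187 mm) begins 45 mm behind the grasp point.
Start: joints at [-1.315, 0.689, -0.195, 1.565, 0.157, 0.902, -0.215], TCP at [0.137, 0.61, 0.25] pointing down, gripper open.
Joint ranges: [-3.01, 3.01], [-0.46, 2.08], [-1.47, 1.51], [0.13, 2.56], [-1, 4.14], [0.04, 2.09], [-2.66, 2.66]. Speed limits (rad/s): [2.57, 2.57, 3.14, 3.14, 3.14, 3.14, 3.14].

## Interface

Orientations are given as a unit quaternion [x, y, z, w].
In Python, from plant import * gives the robot as it stands. The module is installed in compiled form; this text tells all that it offers.
- The arm moves only by the tool send_rows, never from a script. Its argument "motion" is a list of rows, each an object of numbers: "x", "y", "z": the shift along the tool's x, y, z in cm; "rx", "ry", "rz": the turn, a rotation vector about the tool's x, y, z in rad; "jaw": the finger opening in cm, from 0 to 8.81. In form: [{"x": .., "y": .., "z": .., "rx": .., "ry": .., "rz": .., "jaw": ..}, ...]. A call has exactly 5 rows; each row shifts and turns the commanded pose from where the row before left it, along the tool's axes as they then stand; what a row does not reach is not made up. A row lasts 1/10 s, in which the tool goes at most 50 mm and 8.59 degrees, less where a joint would pass 70% of its speed; a pose out of reach is approached as far as the arm can. A call is refused whole if a number of a shift passes 5 or a number of a turn 0.15, either way. A call with a gripper value outside its range is refused whole. The fingers move at their own pace and stop on an object; "grip_force" is the grip in N (left out, the last holds). Time passes only in rows, so rows that do not move let the fingers close, or fill a call up. It gives the time, the measured TCP pose, the force, the opening and the grip force at its end, in the units of the state.
- get_state(): the state, without advancing time (a new reading comes with each control period).
- snapshot(name): name is "scene" or "side" or "wrist"; returns a dict with "img" (480x640x3 uint8, red, green, blue), "vertical_fov" (degrees; the focal length in pixels is half the picture's height over the tangent of half this angle, whatever the lens; pixels are square), "cx", "cy" (the principal point, pixels), "extrinsics" (4x4, takes a point from camera to world coordinates). Camera axes: x right, y up, looking along -z (the intrinsics and any distortion apply to the point x, -y, -z); pixel columns grow to the right and rows downward; lengths in m; the calibration is good to about 2 mm. A picture is of the moment at which its call begins. There is no depth.
- finish_job(): hands the job in; it is judged then, once.
The state is a dict: "clock": time; "q": joint angles; "qd": joint speeds; "joint_torque": joint torques, N m; "tool_pos": TCP position; "eef_rot": TCP orientation; "contact_force": force on the tool from outside, world axes, zero at the start; "moment": the same for the moment, N m; "opening": opening from 0.0 (shut) to 1.0 (fully open); "finger_force": force on a finger pad.
Only numpy, scipy, OpenCV 4.12 (cv2) and the standard library are available. Lean on these libraries where they do the work, as an engineer would, in place of code of your own. Each camera call takes 0.05 s, during which the arm holds its last target. There are 200 camera calls.

## Working session

There is one attempt and no reset: what is moved stays moved. The work goes in short steps, Python scripts to look and compute and a tool call to move; the robot and the scene stay as the last step left them, time stands still between calls to the robot, and variables do not carry over. Pictures are saved under pics/ and viewed, at most 10 in all, crops included, and the job is handed in when it is done.

Besides the shell and the picture viewer there is one more tool, called after ">>>" in YAML: its name, and indented under it one key for each argument. send_rows: Moves the arm, as the interface text tells. Its arguments: {"type":"object","properties":{"motion":{"type":"array"},"grip_force":{"type":"number"}},"required":["motion"]}

```bash
mkdir -p pics
cat > h.py <<'E'
from plant import *
import numpy as np, cv2
def save(n,f):
    s=snapshot(n); cv2.imwrite(f,s["img"][:,:,::-1]); np.savez(f[:-4]+".npz",**{k:v for k,v in s.items()}); return s
def ray(s,u,v):
    f=240/np.tan(np.radians(float(s["vertical_fov"]))/2); E=np.array(s["extrinsics"])
    d=E[:3,:3]@np.array([(u-s["cx"])/f,-(v-s["cy"])/f,-1]); return E[:3,3],d
def onz(s,u,v,z):
    o,d=ray(s,u,v); return o+d*(z-o[2])/d[2]
E
python3 - <<'E'
from h import *
for n in("scene","side"):
    s=save(n,f"pics/{n}0.png"); print({k:s[k] for k in s if k!="img"})
a=get_state();print(a)
E
```

```text
{'vertical_fov': 45.73794073810732, 'cx': 315.92022163471887, 'cy': 242.2176632192699, 'extrinsics': array([[-0.90679175,  0.23113124, -0.35257209,  0.21979556],
       [-0.42157691, -0.49968734,  0.75669378,  0.97125303],
       [-0.00128024,  0.83479993,  0.55055195,  0.58961806],
       [ 0.        ,  0.        ,  0.        ,  1.        ]])}
{'vertical_fov': 44.61340453646586, 'cx': 317.0336018766846, 'cy': 238.9589707365842, 'extrinsics': array([[ 0.87706398,  0.21543957, -0.42935366,  0.13255002],
       [-0.47969606,  0.44024745, -0.7589953 , -0.31861235],
       [ 0.02550424,  0.8716467 ,  0.48947069,  0.55888749],
       [ 0.        ,  0.        ,  0.        ,  1.        ]])}
{'clock': 0.1, 'q': array([-1.31519674,  0.68990875, -0.19453167,  1.56621851,  0.15730183,
        0.90253163, -0.21508905]), 'qd': array([ 0.0002296 , -0.00025913, -0.00112573, -0.00141608,  0.00027759,
       -0.00096279,  0.00161495]), 'joint_torque': array([-3.59456935e-03, -5.28499031e+01, -1.27183802e+00, -1.53837276e+01,
       -5.26221155e-02,  1.98413203e-03,  3.27210046e-05]), 'tool_pos': array([0.13740697, 0.60914358, 0.24899087]), 'eef_rot': array([ 1.10625516e-01,  9.93861809e-01, -8.36464038e-04, -3.32148909e-05]), 'contact_force': array([0.48745853, 0.3027343 , 0.23790491]), 'moment': array([-0.03116363,  0.00965742,  0.03109589]), 'finger_force': 0.0, 'opening': 0.9999750594336213}
```

View pics/scene0.png

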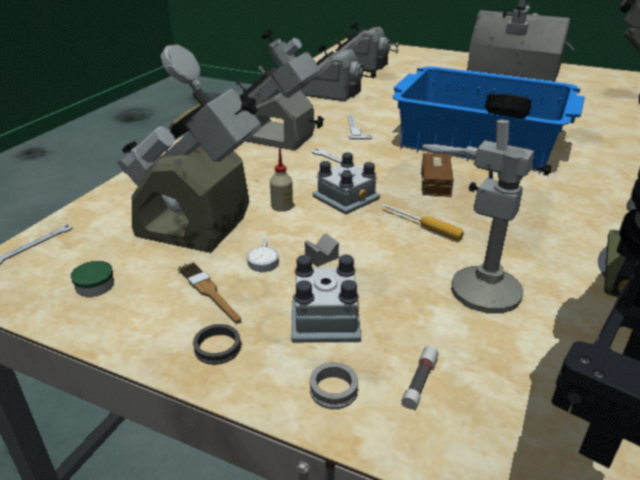

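View pics/side0.png

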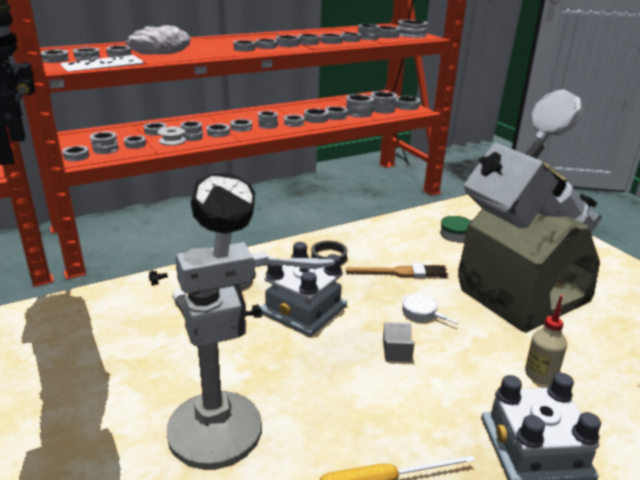

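The scene view shows one housing near (326,300) and another at (347,182). In the side view the same two appear at (303,290), partly behind the gauge stand, and (545,430). Next I'll crop and mask the caps.

Run:
```python
from h import *
ims=[]
for n,(x,y) in(("scene",(275,240)),("scene",(295,140)),("side",(250,230)),("side",(480,365))):
    im=cv2.imread(f"pics/{n}0.png")[y:y+110,x:x+110]
    ims.append(cv2.resize(im,(400,300) if 0 else (390,290),interpolation=cv2.INTER_CUBIC))
cv2.imwrite("pics/crops.png",np.vstack([np.hstack(ims[:2]),np.hstack(ims[2:])]))
for n,(x,y) in(("scene",(285,245)),("scene",(305,145)),("side",(250,230)),("side",(480,365))):
    s=dict(np.load(f"pics/{n}0.npz")); g=s["img"].max(2)
    m=(g<62).astype(np.uint8); r=m[y:y+110,x:x+110]
    k,l,st,c=cv2.connectedComponentsWithStats(r)
    print(n)
    for i in range(1,k):
        if st[i,4]>40:
            bx,by,w,h,a=st[i]; print(bx+x,by+y,w,h,a, "top~",onz(s,bx+x+w/2,by+y+w*.35,.0955).round(3))
```

```text
scene
296 245 42 29 444 top~ [0.515 0.335 0.096]
338 260 16 13 150 top~ [0.469 0.331 0.096]
296 287 17 13 161 top~ [0.497 0.415 0.096]
340 287 17 13 166 top~ [0.441 0.389 0.096]
297 319 60 13 438 top~ [0.43  0.488 0.096]
scene
342 156 10 9 80 top~ [ 0.607 -0.01   0.096]
320 165 10 12 84 top~ [0.631 0.046 0.096]
364 166 10 9 81 top~ [0.551 0.014 0.096]
341 176 11 12 94 top~ [0.574 0.074 0.096]
319 182 55 23 450 top~ [0.543 0.15  0.096]
306 245 19 10 83 top~ [0.526 0.316 0.096]
side
315 242 29 10 182 top~ [0.536 0.355 0.096]
293 247 14 10 109 top~ [0.495 0.376 0.096]
326 255 20 20 182 top~ [0.531 0.325 0.096]
268 265 15 14 170 top~ [0.439 0.344 0.096]
301 278 16 16 199 top~ [0.466 0.291 0.096]
288 288 52 36 553 top~ [0.447 0.24  0.096]
268 295 14 17 102 top~ [0.406 0.277 0.096]
250 306 13 11 95 top~ [0.374 0.265 0.096]
309 306 35 30 58 top~ [0.449 0.209 0.096]
side
550 378 22 23 315 top~ [ 0.625 -0.021  0.096]
497 382 23 22 314 top~ [0.566 0.002 0.095]
492 405 10 20 106 top~ [ 0.534 -0.013  0.096]
541 407 11 8 65 top~ [ 0.58  -0.041  0.096]
575 419 15 26 229 top~ [ 0.599 -0.072  0.096]
517 423 26 25 380 top~ [ 0.541 -0.054  0.096]
503 436 87 36 953 top~ [ 0.523 -0.092  0.096]
```

View pics/crops.png

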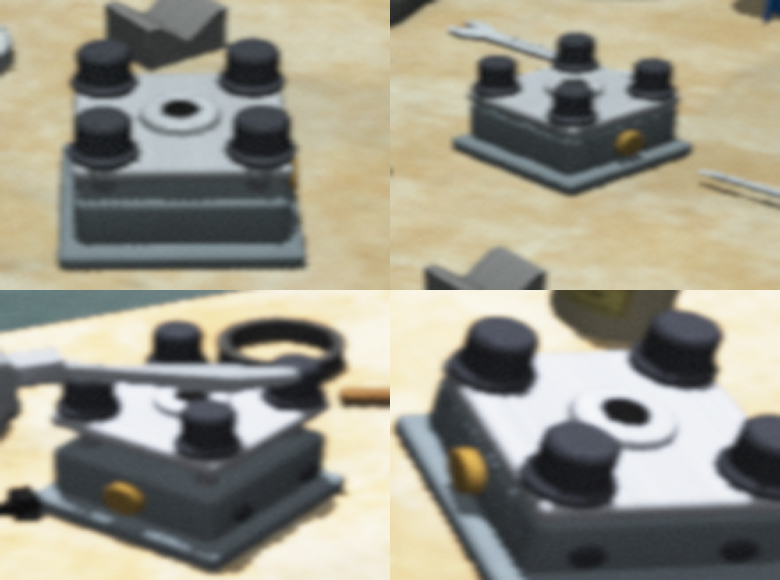

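Run:
```python
from h import *
s=dict(np.load("pics/scene0.npz"));t=dict(np.load("pics/side0.npz"))
def tri(a,b):
    o1,d1=ray(s,*a);o2,d2=ray(t,*b)
    k=np.linalg.lstsq(np.c_[d1,-d2],o2-o1,rcond=None)[0];p,q=o1+k[0]*d1,o2+k[1]*d2
    return ((p+q)/2).round(3),np.linalg.norm(p-q).round(4)
f=lambda x,y,ox,oy:(ox+x/3.545,oy+y/2.636)
A,B,C,D=[f(*p,275,240) for p in((104,51),(252,51),(103,119),(262,117))]
P=[onz(s,*p,.0955) for p in(A,B,C,D)]; print(np.round(P,4))
print([round(np.linalg.norm(P[i]-P[j])*1e3,1) for i,j in((0,1),(1,3),(3,2),(2,0),(0,3),(1,2))])
q=lambda x,y:f(x,y-290,250,230)
for n,a,b in(("A",A,q(295,366)),("B",B,q(212,412)),("D",D,q(88,382)),("C",C,q(178,331)),("armtip",(423,150),(340,264)),("dial",(508,104),(223,204)),("block",(500,150),(215,270)),("head low",(495,200),(215,315)),("base",(487,285),(213,425))):print(n,tri(a,b))
print("base ",onz(s,487,288,.01),onz(t,214,428,.01),"L/R",onz(s,453,290,0),onz(s,522,290,0))
```

```text
[[0.5323 0.342  0.0955]
 [0.4752 0.3156 0.0955]
 [0.5049 0.3992 0.0955]
 [0.448  0.371  0.0955]]
[np.float64(63.0), np.float64(61.7), np.float64(63.6), np.float64(63.4), np.float64(89.1), np.float64(88.8)]
A (array([0.534, 0.339, 0.093]), np.float64(0.0001))
B (array([0.478, 0.311, 0.092]), np.float64(0.0017))
D (array([0.449, 0.366, 0.091]), np.float64(0.0024))
C (array([0.506, 0.396, 0.093]), np.float64(0.0003))
armtip (array([0.421, 0.145, 0.218]), np.float64(0.0092))
dial (array([0.301, 0.162, 0.313]), np.float64(0.0009))
block (array([0.294, 0.164, 0.243]), np.float64(0.0121))
head low (array([0.291, 0.181, 0.172]), np.float64(0.0011))
base (array([0.278, 0.179, 0.014]), np.float64(0.0012))
base  [0.27731821 0.18051633 0.01      ] [0.27780091 0.17760862 0.01      ] L/R [0.32871767 0.19616195 0.        ] [0.22430797 0.14782718 0.        ]
```

The near-camera housing at about (0.490, 0.357) is the raised one: its cap tops triangulate to z ≈ 0.092, spacing is 62–64 mm and the diagonals are 89 mm. I'll move toward it high and close the jaws.

>>> send_rows:
  motion:
    - {"x":-3.5,"y":-1.5,"z":0,"rx":0,"ry":0,"rz":0,"jaw":0}
    - {"x":-3.5,"y":-1.5,"z":0,"rx":0,"ry":0,"rz":0,"jaw":0}
    - {"x":-3.5,"y":-1.5,"z":0,"rx":0,"ry":0,"rz":0,"jaw":0}
    - {"x":-3.5,"y":-1.5,"z":0,"rx":0,"ry":0,"rz":0,"jaw":0}
    - {"x":-3.5,"y":-1.5,"z":0,"rx":0,"ry":0,"rz":0,"jaw":0}
  grip_force: 20

```text
clock: 0.6
tool_pos: [0.2927, 0.4968, 0.2494]
eef_rot: [0.111, 0.994, -0.0, -0.0]
contact_force: [0.2, 0.8, 0.5]
opening: 0.568
finger_force: 0.0
```

```bash
cat >> h.py <<'E'
from scipy.spatial.transform import Rotation as Ro
def go(target):
    a=get_state(); R=Ro.from_quat(a["eef_rot"])
    print("t",a["clock"],"pos",a["tool_pos"].round(4),"F",a["contact_force"].round(1),"open",round(a["opening"],3),"tilt",R.as_matrix()[:,2].round(4),"ytool",R.as_matrix()[:,1].round(3))
    print("tool delta cm",(R.inv().apply(np.array(target)-a["tool_pos"])*100).round(2))
E
python3 - <<'E'
from h import *
go([.532,.342,.15])
s=dict(np.load("pics/scene0.npz"))
print("fixture corners",onz(s,190,247,0),onz(s,245,205,0),"vblock",onz(s,322,258,.0),"bottle",onz(s,281,205,0))
print(get_state()["q"].round(2))
E
```

```text
t 0.6 pos [0.2927 0.4968 0.2494] F [0.2 0.8 0.5] open 0.568 tilt [-3.e-04 -7.e-04 -1.e+00] ytool [ 0.22   0.976 -0.001]
tool delta cm [-26.75  -9.83   9.94]
fixture corners [0.80307812 0.27380462 0.        ] [0.7914769  0.09497615 0.        ] vblock [0.56559224 0.20320463 0.        ] bottle [0.72316779 0.06340508 0.        ]
[-0.99  0.63 -0.22  1.71  0.17  0.82  0.06]
```

>>> send_rows:
  motion:
    - {"x":-4.5,"y":-1.6,"z":0,"jaw":0,"rx":0,"ry":0,"rz":0}
    - {"x":-4.5,"y":-1.6,"z":0,"jaw":0,"rx":0,"ry":0,"rz":0}
    - {"x":-4.5,"y":-1.6,"z":0,"jaw":0,"rx":0,"ry":0,"rz":0}
    - {"x":-4.5,"y":-1.6,"z":1,"jaw":0,"rx":0,"ry":0,"rz":0}
    - {"x":-4.5,"y":-1.6,"z":2,"jaw":0,"rx":0,"ry":0,"rz":0}

```text
clock: 1.1
tool_pos: [0.4946, 0.3705, 0.2211]
eef_rot: [0.111, 0.994, 0.001, 0.001]
contact_force: [0.9, 0.9, -0.8]
opening: 0.114
finger_force: 0.0
```

Run:
```python
from h import *
go([.533,.341,.13])
s=save("wrist","pics/w1.png"); f=240/np.tan(np.radians(s["vertical_fov"])/2); E=np.array(s["extrinsics"])
c=np.array([.4905,.356])
for d in((.043,-.015),(-.015,-.043),(-.043,.015),(.015,.043)):
    p=E[:3,:3].T@(np.r_[c+d,.0955]-E[:3,3]); print(d,"px",(s["cx"]+f*p[0]/-p[2]).round(),(s["cy"]-f*p[1]/-p[2]).round())
```

```text
t 1.1 pos [0.4946 0.3705 0.2211] F [ 0.9  0.9 -0.8] open 0.114 tilt [ 0.0024  0.0019 -1.    ] ytool [0.22  0.975 0.002]
tool delta cm [-4.38 -2.06  9.12]
(0.043, -0.015) px 292.0 288.0
(-0.015, -0.043) px 231.0 221.0
(-0.043, 0.015) px 305.0 161.0
(0.015, 0.043) px 364.0 235.0
```

View pics/w1.png

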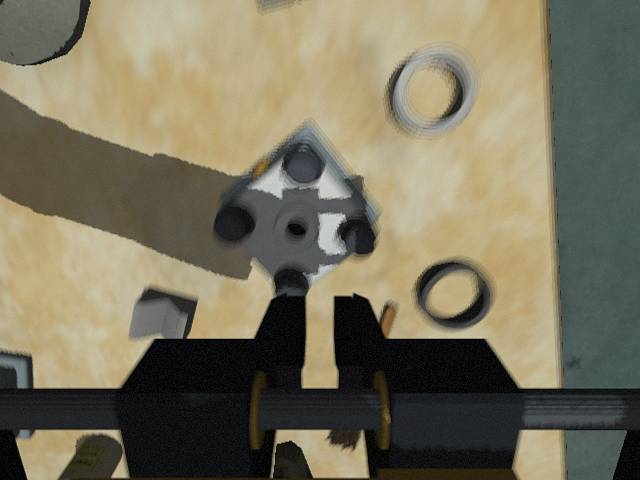

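The wrist view shows the caps at about (233,223), (303,166), (357,237) and (290,283), within a few pixels of prediction, with the picture slightly blurred by motion. Now I'll move over the first cap, A.

>>> send_rows:
  motion:
    - {"x":-2,"y":-1,"z":1.5,"jaw":0,"rx":0,"ry":0,"rz":0}
    - {"x":-1.5,"y":-0.7,"z":2,"jaw":0,"rx":0,"ry":0,"rz":0}
    - {"x":0,"y":0,"z":2,"jaw":0,"rx":0,"ry":0,"rz":0}
    - {"x":0,"y":0,"z":1,"jaw":0,"rx":0,"ry":0,"rz":0}
    - {"x":0,"y":0,"z":0,"jaw":0,"rx":0,"ry":0,"rz":0}

```text
clock: 1.65
tool_pos: [0.5211, 0.3469, 0.1538]
eef_rot: [0.11, 0.994, -0.001, -0.002]
contact_force: [0.2, 0.0, -0.1]
opening: 0.006
finger_force: 0.0
```

Run:
```python
from h import *
s=save("wrist","pics/w2.png"); go([.533,.341,.12]);f=240/np.tan(np.radians(s["vertical_fov"])/2); E=np.array(s["extrinsics"])
c=np.array([.4905,.356])
for d in((.043,-.015),(-.015,-.043),(-.043,.015),(.015,.043)):
    p=E[:3,:3].T@(np.r_[c+d,.0955]-E[:3,3]); print(d,"px",(s["cx"]+f*p[0]/-p[2]).round(),(s["cy"]-f*p[1]/-p[2]).round())
a=cv2.imread("pics/w2.png");cv2.imwrite("pics/w2b.png",np.hstack([a[80:380,150:450],save("scene","pics/s2.png")["img"][150:450,200:500,::-1]]))
```

```text
t 1.7 pos [0.5217 0.3476 0.155 ] F [0.  0.8 0.3] open 0.002 tilt [-1.4e-03 -3.0e-04 -1.0e+00] ytool [ 0.219  0.976 -0.001]
tool delta cm [-1.25 -0.39  3.5 ]
(0.043, -0.015) px 315.0 292.0
(-0.015, -0.043) px 234.0 199.0
(-0.043, 0.015) px 338.0 114.0
(0.015, 0.043) px 416.0 219.0
```

View pics/w2b.png

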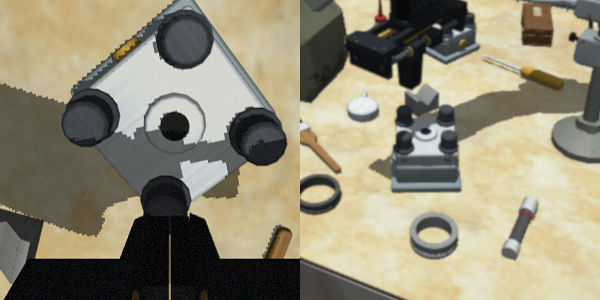

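The wrist crop shows cap tops at full-image pixels (237,201), (338,117) and (414,217). These match predictions to within 4 px (≤3 mm), and the finger column is in line with cap A. I'll align and approach.

>>> send_rows:
  motion:
    - {"x":-1.2,"y":-0.4,"z":1,"jaw":0,"rx":0,"ry":0,"rz":0}
    - {"x":0,"y":0,"z":1.5,"jaw":0,"rx":0,"ry":0,"rz":0}
    - {"x":0,"y":0,"z":1,"jaw":0,"rx":0,"ry":0,"rz":0}
    - {"x":0,"y":0,"z":0,"jaw":0,"rx":0,"ry":0,"rz":0}
    - {"x":0,"y":0,"z":0,"jaw":0,"rx":0,"ry":0,"rz":0}

```text
clock: 2.25
tool_pos: [0.5329, 0.3407, 0.1199]
eef_rot: [0.11, 0.994, -0.0, -0.0]
contact_force: [-0.2, 0.6, 1.0]
opening: 0.002
finger_force: 0.0
```

Run:
```python
from h import *
go([.533,.341,.0925])
a=save("scene","pics/s3.png")["img"][230:350,270:390,::-1]; b=save("side","pics/t3.png")["img"][200:320,240:360,::-1]
cv2.imwrite("pics/c3.png",np.hstack([cv2.resize(i,(390,390),interpolation=cv2.INTER_CUBIC) for i in(a,b)]))
```

```text
t 2.25 pos [0.5329 0.3407 0.1199] F [-0.2  0.6  1. ] open 0.002 tilt [-1.e-03 -2.e-04 -1.e+00] ytool [ 0.22   0.976 -0.   ]
tool delta cm [-0.    0.03  2.74]
```

View pics/c3.png

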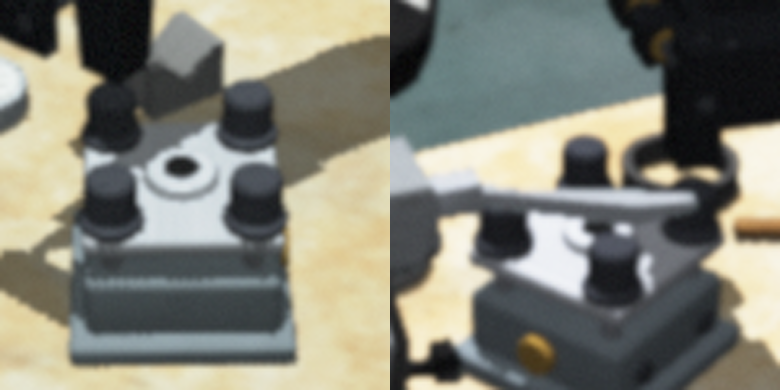

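The crops show the fingertips just above and centred over cap A, with the other caps clear. Now pressing.

>>> send_rows:
  motion:
    - {"x":0,"y":0,"z":1.0,"jaw":0,"rx":0,"ry":0,"rz":0}
    - {"x":0,"y":0,"z":0.5,"jaw":0,"rx":0,"ry":0,"rz":0}
    - {"x":0,"y":0,"z":0.5,"jaw":0,"rx":0,"ry":0,"rz":0}
    - {"x":0,"y":0,"z":0.5,"jaw":0,"rx":0,"ry":0,"rz":0}
    - {"x":0,"y":0,"z":0,"jaw":0,"rx":0,"ry":0,"rz":0}

```text
clock: 2.85
tool_pos: [0.5335, 0.3408, 0.0956]
eef_rot: [0.111, 0.994, 0.0, 0.0]
contact_force: [-1.7, -0.4, 2.9]
opening: 0.003
finger_force: 1.7
```

>>> send_rows:
  motion:
    - {"x":0,"y":0,"z":0.2,"jaw":0,"rx":0,"ry":0,"rz":0}
    - {"x":0,"y":0,"z":0.1,"jaw":0,"rx":0,"ry":0,"rz":0}
    - {"x":0,"y":0,"z":0.1,"jaw":0,"rx":0,"ry":0,"rz":0}
    - {"x":0,"y":0,"z":0.1,"jaw":0,"rx":0,"ry":0,"rz":0}
    - {"x":0,"y":0,"z":0,"jaw":0,"rx":0,"ry":0,"rz":0}

```text
clock: 3.35
tool_pos: [0.5336, 0.3409, 0.0928]
eef_rot: [0.111, 0.994, 0.0, 0.001]
contact_force: [-5.0, -2.8, 19.6]
opening: 0.004
finger_force: 9.8
```

>>> send_rows:
  motion:
    - {"x":0,"y":0,"z":0.1,"jaw":0,"rx":0,"ry":0,"rz":0}
    - {"x":0,"y":0,"z":0.1,"jaw":0,"rx":0,"ry":0,"rz":0}
    - {"x":0,"y":0,"z":0,"jaw":0,"rx":0,"ry":0,"rz":0}
    - {"x":0,"y":0,"z":0,"jaw":0,"rx":0,"ry":0,"rz":0}
    - {"x":0,"y":0,"z":0,"jaw":0,"rx":0,"ry":0,"rz":0}

```text
clock: 3.85
tool_pos: [0.5336, 0.3409, 0.0927]
eef_rot: [0.111, 0.994, 0.0, 0.001]
contact_force: [-7.7, -4.9, 32.2]
opening: 0.006
finger_force: 16.1
```

Rigid stop reached at 32 N with no further travel, so cap A is home. Now lift and go to the diagonal cap D.

>>> send_rows:
  motion:
    - {"x":0,"y":0,"z":-2.5,"jaw":0,"rx":0,"ry":0,"rz":0}
    - {"x":0,"y":0,"z":-2.2,"jaw":0,"rx":0,"ry":0,"rz":0}
    - {"x":3,"y":0.3,"z":0,"jaw":0,"rx":0,"ry":0,"rz":0}
    - {"x":3,"y":0.4,"z":0,"jaw":0,"rx":0,"ry":0,"rz":0}
    - {"x":3,"y":0.3,"z":0,"jaw":0,"rx":0,"ry":0,"rz":0}

```text
clock: 4.35
tool_pos: [0.4469, 0.3704, 0.1353]
eef_rot: [0.111, 0.994, 0.0, -0.0]
contact_force: [-0.2, 0.1, -0.3]
opening: 0.006
finger_force: 0.0
```

>>> send_rows:
  motion:
    - {"x":0,"y":0,"z":0,"jaw":0,"rx":0,"ry":0,"rz":0}
    - {"x":0,"y":0,"z":0,"jaw":0,"rx":0,"ry":0,"rz":0}
    - {"x":0,"y":0,"z":0,"jaw":0,"rx":0,"ry":0,"rz":0}
    - {"x":0,"y":0,"z":0,"jaw":0,"rx":0,"ry":0,"rz":0}
    - {"x":0,"y":0,"z":0,"jaw":0,"rx":0,"ry":0,"rz":0}

```text
clock: 4.85
tool_pos: [0.4488, 0.3695, 0.1353]
eef_rot: [0.112, 0.994, -0.0, 0.0]
contact_force: [-0.1, 0.3, 0.3]
opening: 0.003
finger_force: 0.0
```

Run:
```python
from h import *
go([.4475,.371,.0925])
a=save("scene","pics/s4.png")["img"][230:350,270:390,::-1]; b=save("side","pics/t4.png")["img"][160:320,220:380,::-1]
cv2.imwrite("pics/c4.png",np.hstack([cv2.resize(i,(390,390),interpolation=cv2.INTER_CUBIC) for i in(a,b)]))
```

```text
t 4.85 pos [0.4488 0.3695 0.1353] F [-0.1  0.3  0.3] open 0.003 tilt [ 5.e-04 -1.e-04 -1.e+00] ytool [ 0.222  0.975 -0.   ]
tool delta cm [0.17 0.12 4.28]
```

View pics/c4.png

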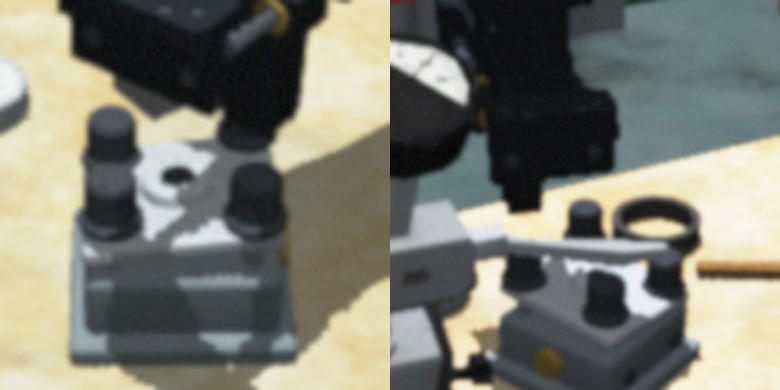

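Scene crop: A has dropped about 6 px, the cover is tipped, and the other caps are still raised. The fingers stand over D in both views. Pressing D.

>>> send_rows:
  motion:
    - {"x":0.1,"y":0.1,"z":1.5,"jaw":0,"rx":0,"ry":0,"rz":0}
    - {"x":0,"y":0,"z":1.0,"jaw":0,"rx":0,"ry":0,"rz":0}
    - {"x":0,"y":0,"z":0.5,"jaw":0,"rx":0,"ry":0,"rz":0}
    - {"x":0,"y":0,"z":0.5,"jaw":0,"rx":0,"ry":0,"rz":0}
    - {"x":0,"y":0,"z":0.4,"jaw":0,"rx":0,"ry":0,"rz":0}

```text
clock: 5.45
tool_pos: [0.4468, 0.3709, 0.097]
eef_rot: [0.111, 0.994, -0.0, -0.0]
contact_force: [-2.9, -1.8, 9.7]
opening: 0.002
finger_force: 5.6
```

>>> send_rows:
  motion:
    - {"x":0,"y":0,"z":0.3,"jaw":0,"rx":0,"ry":0,"rz":0}
    - {"x":0,"y":0,"z":0.2,"jaw":0,"rx":0,"ry":0,"rz":0}
    - {"x":0,"y":0,"z":0.1,"jaw":0,"rx":0,"ry":0,"rz":0}
    - {"x":0,"y":0,"z":0.1,"jaw":0,"rx":0,"ry":0,"rz":0}
    - {"x":0,"y":0,"z":0,"jaw":0,"rx":0,"ry":0,"rz":0}

```text
clock: 5.95
tool_pos: [0.4469, 0.371, 0.0927]
eef_rot: [0.111, 0.994, -0.0, 0.0]
contact_force: [-6.9, -5.1, 29.2]
opening: 0.007
finger_force: 14.7
```

>>> send_rows:
  motion:
    - {"x":0,"y":0,"z":-2.5,"jaw":0,"rx":0,"ry":0,"rz":0}
    - {"x":0,"y":0,"z":-2.2,"jaw":0,"rx":0,"ry":0,"rz":0}
    - {"x":-2,"y":-2.5,"z":0,"jaw":0,"rx":0,"ry":0,"rz":0}
    - {"x":-2,"y":-2.5,"z":0,"jaw":0,"rx":0,"ry":0,"rz":0}
    - {"x":0,"y":0,"z":0,"jaw":0,"rx":0,"ry":0,"rz":0}

```text
clock: 6.45
tool_pos: [0.478, 0.3076, 0.1363]
eef_rot: [0.114, 0.993, -0.002, 0.001]
contact_force: [0.3, -0.2, -0.6]
opening: 0.009
finger_force: 0.0
```

>>> send_rows:
  motion:
    - {"x":0,"y":0,"z":0,"jaw":0,"rx":0,"ry":0,"rz":0}
    - {"x":0,"y":0,"z":0,"jaw":0,"rx":0,"ry":0,"rz":0}
    - {"x":0,"y":0,"z":0,"jaw":0,"rx":0,"ry":0,"rz":0}
    - {"x":0,"y":0,"z":0,"jaw":0,"rx":0,"ry":0,"rz":0}
    - {"x":0,"y":0,"z":0,"jaw":0,"rx":0,"ry":0,"rz":0}

```text
clock: 6.95
tool_pos: [0.4747, 0.3144, 0.1363]
eef_rot: [0.11, 0.994, 0.0, -0.0]
contact_force: [-0.1, 0.4, -0.4]
opening: 0.008
finger_force: 0.0
```

Run:
```python
from h import *
go([.4755,.313,.0925])
a=save("scene","pics/s5.png")["img"][230:350,270:390,::-1]; b=save("side","pics/t5.png")["img"][160:320,220:380,::-1]
cv2.imwrite("pics/c5.png",np.hstack([cv2.resize(i,(390,390),interpolation=cv2.INTER_CUBIC) for i in(a,b)]))
```

```text
t 6.95 pos [0.4747 0.3144 0.1363] F [-0.1  0.4 -0.4] open 0.008 tilt [-2.e-04  3.e-04 -1.e+00] ytool [0.219 0.976 0.   ]
tool delta cm [-0.11 -0.12  4.38]
```

View pics/c5.png

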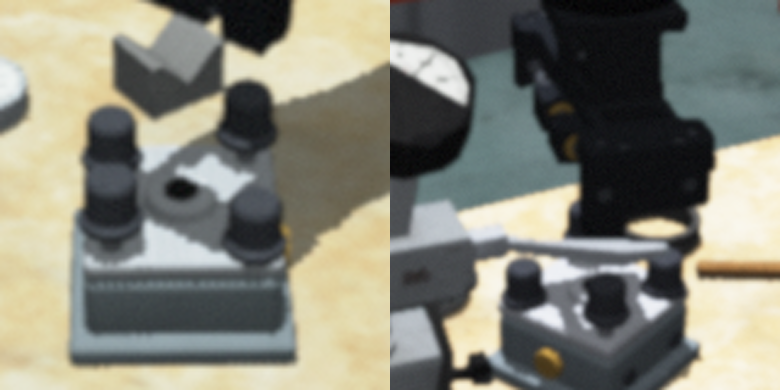

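A and D are down and the cover is level; B and C are still raised. The fingers are over B. Pressing.

>>> send_rows:
  motion:
    - {"x":-0.1,"y":-0.1,"z":1.6,"jaw":0,"rx":0,"ry":0,"rz":0}
    - {"x":0,"y":0,"z":1.0,"jaw":0,"rx":0,"ry":0,"rz":0}
    - {"x":0,"y":0,"z":0.5,"jaw":0,"rx":0,"ry":0,"rz":0}
    - {"x":0,"y":0,"z":0.5,"jaw":0,"rx":0,"ry":0,"rz":0}
    - {"x":0,"y":0,"z":0.4,"jaw":0,"rx":0,"ry":0,"rz":0}

```text
clock: 7.55
tool_pos: [0.4755, 0.3121, 0.0967]
eef_rot: [0.111, 0.994, -0.001, -0.0]
contact_force: [-2.8, -2.2, 7.5]
opening: 0.0
finger_force: 3.9
```

>>> send_rows:
  motion:
    - {"x":0,"y":0,"z":0.3,"jaw":0,"rx":0,"ry":0,"rz":0}
    - {"x":0,"y":0,"z":0.2,"jaw":0,"rx":0,"ry":0,"rz":0}
    - {"x":0,"y":0,"z":0.1,"jaw":0,"rx":0,"ry":0,"rz":0}
    - {"x":0,"y":0,"z":0.1,"jaw":0,"rx":0,"ry":0,"rz":0}
    - {"x":0,"y":0,"z":0,"jaw":0,"rx":0,"ry":0,"rz":0}

```text
clock: 8.05
tool_pos: [0.4755, 0.3122, 0.0927]
eef_rot: [0.111, 0.994, -0.0, 0.0]
contact_force: [-6.9, -4.4, 30.2]
opening: 0.004
finger_force: 15.0
```

B is home. Now C.

>>> send_rows:
  motion:
    - {"x":0,"y":0,"z":-2.5,"jaw":0,"rx":0,"ry":0,"rz":0}
    - {"x":0,"y":0,"z":-2.2,"jaw":0,"rx":0,"ry":0,"rz":0}
    - {"x":-0.3,"y":3,"z":0,"jaw":0,"rx":0,"ry":0,"rz":0}
    - {"x":-0.4,"y":3,"z":0,"jaw":0,"rx":0,"ry":0,"rz":0}
    - {"x":-0.3,"y":3,"z":0,"jaw":0,"rx":0,"ry":0,"rz":0}

```text
clock: 8.55
tool_pos: [0.5059, 0.399, 0.1368]
eef_rot: [0.111, 0.994, 0.0, 0.0]
contact_force: [-0.7, -0.2, -0.0]
opening: 0.002
finger_force: 0.0
```

>>> send_rows:
  motion:
    - {"x":0,"y":0,"z":0,"jaw":0,"rx":0,"ry":0,"rz":0}
    - {"x":0,"y":0,"z":0,"jaw":0,"rx":0,"ry":0,"rz":0}
    - {"x":0,"y":0,"z":0,"jaw":0,"rx":0,"ry":0,"rz":0}
    - {"x":0,"y":0,"z":0,"jaw":0,"rx":0,"ry":0,"rz":0}
    - {"x":0,"y":0,"z":0,"jaw":0,"rx":0,"ry":0,"rz":0}

```text
clock: 9.05
tool_pos: [0.5054, 0.3971, 0.1364]
eef_rot: [0.111, 0.994, -0.0, -0.0]
contact_force: [0.3, -0.1, -0.0]
opening: 0.006
finger_force: 0.0
```

Run:
```python
from h import *
go([.5055,.3985,.0925])
```

```text
t 9.05 pos [0.5054 0.3971 0.1364] F [ 0.3 -0.1 -0. ] open 0.006 tilt [-2.e-04 -7.e-04 -1.e+00] ytool [ 0.221  0.975 -0.001]
tool delta cm [0.02 0.14 4.39]
```

>>> send_rows:
  motion:
    - {"x":0,"y":0.1,"z":1.6,"jaw":0,"rx":0,"ry":0,"rz":0}
    - {"x":0,"y":0,"z":1.0,"jaw":0,"rx":0,"ry":0,"rz":0}
    - {"x":0,"y":0,"z":0.5,"jaw":0,"rx":0,"ry":0,"rz":0}
    - {"x":0,"y":0,"z":0.5,"jaw":0,"rx":0,"ry":0,"rz":0}
    - {"x":0,"y":0,"z":0.4,"jaw":0,"rx":0,"ry":0,"rz":0}

```text
clock: 9.55
tool_pos: [0.505, 0.3985, 0.0961]
eef_rot: [0.111, 0.994, -0.001, -0.001]
contact_force: [-1.9, -1.7, 7.6]
opening: 0.008
finger_force: 3.9
```

>>> send_rows:
  motion:
    - {"x":0,"y":0,"z":0.3,"jaw":0,"rx":0,"ry":0,"rz":0}
    - {"x":0,"y":0,"z":0.2,"jaw":0,"rx":0,"ry":0,"rz":0}
    - {"x":0,"y":0,"z":0.1,"jaw":0,"rx":0,"ry":0,"rz":0}
    - {"x":0,"y":0,"z":0.1,"jaw":0,"rx":0,"ry":0,"rz":0}
    - {"x":0,"y":0,"z":0,"jaw":0,"rx":0,"ry":0,"rz":0}

```text
clock: 10.05
tool_pos: [0.5051, 0.3986, 0.0928]
eef_rot: [0.111, 0.994, -0.001, 0.0]
contact_force: [-6.7, -6.6, 28.8]
opening: 0.007
finger_force: 14.6
```

>>> send_rows:
  motion:
    - {"x":0,"y":0,"z":-3,"jaw":0,"rx":0,"ry":0,"rz":0}
    - {"x":0,"y":0,"z":-4,"jaw":0,"rx":0,"ry":0,"rz":0}
    - {"x":0,"y":0,"z":-4,"jaw":0,"rx":0,"ry":0,"rz":0}
    - {"x":3,"y":2,"z":-2,"jaw":0,"rx":0,"ry":0,"rz":0}
    - {"x":3,"y":2,"z":0,"jaw":0,"rx":0,"ry":0,"rz":0}

```text
clock: 10.55
tool_pos: [0.4578, 0.4523, 0.2225]
eef_rot: [0.113, 0.994, 0.002, 0.002]
contact_force: [-0.4, 1.6, -0.3]
opening: 0.01
finger_force: 0.0
```

>>> send_rows:
  motion:
    - {"x":3,"y":2,"z":0,"jaw":0,"rx":0,"ry":0,"rz":0}
    - {"x":3,"y":2,"z":0,"jaw":0,"rx":0,"ry":0,"rz":0}
    - {"x":0,"y":0,"z":0,"jaw":0,"rx":0,"ry":0,"rz":0}
    - {"x":0,"y":0,"z":0,"jaw":0,"rx":0,"ry":0,"rz":0}
    - {"x":0,"y":0,"z":0,"jaw":0,"rx":0,"ry":0,"rz":0}

```text
clock: 11.05
tool_pos: [0.4074, 0.5021, 0.2188]
eef_rot: [0.112, 0.994, -0.001, 0.0]
contact_force: [0.4, -0.6, -0.9]
opening: 0.003
finger_force: 0.0
```

Run:
```python
from h import *
go([.5055,.3985,.0925])
a=save("scene","pics/s6.png")["img"][230:350,270:390,::-1]; b=save("side","pics/t6.png")["img"][160:320,220:380,::-1]
cv2.imwrite("pics/c6.png",np.hstack([cv2.resize(i,(390,390),interpolation=cv2.INTER_CUBIC) for i in(a,b)]))
```

```text
t 11.05 pos [0.4074 0.5021 0.2188] F [ 0.4 -0.6 -0.9] open 0.003 tilt [ 6.0e-04 -1.9e-03 -1.0e+00] ytool [ 0.222  0.975 -0.002]
tool delta cm [-11.85  -7.91  12.65]
```

View pics/c6.png

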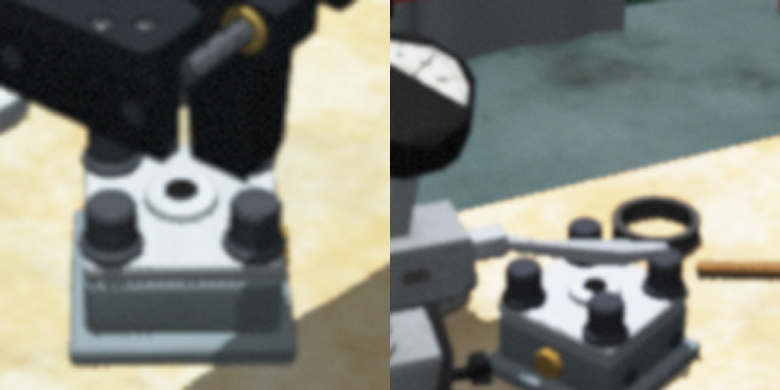

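All four caps sit level with the cover seated flat, and the tool is clear. Each press stopped at the same height, 0.0927–0.0928 m.

```bash
python3 -c "
from plant import *
print(finish_job())"
```

```text
the job is handed in; nothing more can be done
None
```

All four cap nuts were pressed fully home in crosswise order, the cover looks evenly seated in the last picture, and the job was handed in at about 11 s with the arm clear of everything.

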